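# Push a watch-parts tin through the dust flap

### The arm

A 6-joint arm with a two-finger parallel gripper is mounted at the origin on the work surface. World frame = base frame: x ahead of the robot, y to its left, z up, the work surface at z = 0. Lengths are in m, angles in rad, forces in N, time in s.
With the tool pointing down it reaches from about 0.35 to 0.975 m from the base axis. Payload 4.9 kg.
Tool frame: the origin (TCP) lies at the very end of the fingers, on their centre line; the grasp point (between the pads) lies ctrl.grip_point_offset behind it (ctrl.grip_point_offset is the distance from the TCP to the grasp point, in m); z points along the fingers, y is the direction in which the jaws open and shut (so a half turn about z gives the same grasp; the last joint's range is limited). The gripper opens to 85 mm and grips with 20 to 120 N. Pads are 22 mm wide; open, the fingers measure 114 mm over their backs; the gripper's body (76 mm by 85 mm) begins 54 mm behind the grasp point. The pads swing forward as they close: fully open they stand 13 mm farther back than shut.
Start: joints at [-1.252, 0.053, 1.613, -0, 1.476, -0.119], TCP at [0.265, -0.566, 0.231] pointing down, gripper open.
Joint ranges: [-3.01, 3.01], [-1.01, 2.22], [0.06, 2.58], [-1.02, 4.17], [0.09, 2.62], [-3.14, 3.14]. Speed limits (rad/s): [2.57, 2.57, 3.14, 3.14, 3.14, 3.14].

### API

Orientations are given as a rotation vector (axis times angle).
In Python, from station import ctrl gives the robot as it stands. The module is installed in compiled form; this text tells all that it offers.
- The arm moves only by the shell command python3 -m creep 'ROWS' [FORCE]. ROWS is JSON, a list of rows, each a list of 5 numbers: the closure in counts, from 0 (fully open) to 255 (shut), then the shift along the tool's x, y, z in mm, then the turn about the tool's z in rad. A call has 1 to 12 rows; each row is the pose to reach, as a shift and turn from the pose commanded when the call began, along the tool's axes at that moment; what a row does not reach only later rows make up. A row lasts 1/12 s, in which the tool goes at most 41.7 mm and 7.16 degrees, less where a joint would pass 70% of its speed; a pose out of reach is approached as far as the arm can. A call with a gripper value outside its range is refused whole. The fingers move at their own pace and stop on an object; FORCE is the grip in N (left out, the last holds). Time passes only in rows, so rows that repeat a pose let the fingers close. It gives the time, the measured TCP pose, the force and the opening at its end, in the units of the state.
- ctrl.get_obs(): the state, without advancing time (a new reading comes with each control period).
- ctrl.get_image(name): name is "scene" or "side" or "wrist"; returns the picture (400x640x3 uint8, red, green, blue); there is no depth.
- ctrl.calibration(name): a dict with "fx", "fy", "cx", "cy" (pixels), "R" (3x3) and "t" (3): a world point X has camera coordinates R X + t. Camera axes: x right, y down, z forward; pixel columns grow to the right and rows downward; lengths in m; the calibration is good to about 2 mm. A picture is of the moment at which its call begins: read the wrist's pose just before it. calibration takes no time and is no camera call; for the wrist camera it gives the pose at the moment of the call.
- ctrl.finish_job(): hands the job in, once; it reports no verdict.
Trained networks look in the newest picture that a camera, given by its name, has taken for a name from the list of things; names that differ only in an ending like _2 or _b are one class to them, and where a whole thing is asked for, a point or a joint stands for the part that bears it (a point fixed in the world has none). Each returns a list of dicts, best first, with "conf" (0 to 1); they miss things now and then, are a little off and sometimes report something else, mostly with a low value. They report only what shows in the picture. A call takes as long as a camera call. They do not tell look-alikes from the thing itself.
- ctrl.boxes_of(camera, label): "rect" ([left, top, width, height] in pixels, round what is visible of it).
- ctrl.outline_of(camera, label): "mask" (400x640 bool, what is visible of it) and "rect" ([left, top, width, height] in pixels, round what is visible of it).
The state is a dict: "t": time; "q": joint angles; "dq": joint speeds; "effort": joint torques, N m; "tool_pos": TCP position; "tool_rot": TCP orientation; "contact_force": force on the tool from outside, world axes, zero at the start; "wrist_torque": the same for the moment, N m; "opening": finger opening in m.
Only numpy, scipy, OpenCV 4.12 (cv2) and the standard library are available. Lean on these libraries where they do the work, as an engineer would, in place of code of your own. Each camera call takes 0.05 s, during which the arm holds its last target. There are 200 camera calls.

### The job

Put the square tin away in the top tier of the clear stack: push the hood's self-closing flap open with one finger and, while that finger holds it open, push the tin along its lane with the other finger until it drops in, then take the hand away so that the flap falls shut. Do not let the tin itself push against the flap, never pinch or lift the tin, and leave the round tin and everything else standing on the bench where they are.

Things in the scene. Friction and masses are not known exactly. Their poses are not given: they have to be found in the camera images.
- tier_stack: Fixed stack of four clear plastic tiers under a flat white lid (the deck), whose top is 168 mm above the bench. Origin at bench level, straight below the middle of the mouth's near edge. x points along the lanes in the pushing direction, from the deck into the mouth; y to the left; z up. The stack spans x -130..105, y -80..80 mm. Bare deck lies at x -130..0.
- mouth (a point): Middle of the near edge of the mouth, on the deck's top (stack x = 0, y = 0); axes as the stack's. The mouth is a hole in the deck, x 0..85, y -71..71 mm. A hood covers it: the sloping flap, clear side cheeks at y +-73 mm rising from the deck at x = 0 to 48 mm above it at x = 85, and an upright clear back panel, 48 mm high, at x = 87..90.
- left_lane (a point): End of the left lane at the mouth's near edge, on the deck's top: stack x = 0, y = 45 mm. The lane runs straight along x between two steel rails, 36 mm clear between them; rails 2 mm thick, 6 mm high, from x = -112 to -2 mm.
- right_lane (a point): The same for the right lane, at stack x = 0, y = -45 mm. The strip of deck between the two lanes (y -24..24 mm) is bare, free for a finger.
- tier_floor (a point): Inner floor of the top tier below the mouth, 68 mm below the deck's top, where the tin ends. The tier is one undivided space that also reaches under the deck.
- flap (a joint): Angle of the flap, rad: 0 shut, grows as it is pushed inwards and down, stop at 1.0. A spring shuts it when let go; holding it takes 1 to 6 N. A downward finger, tip 5 to 10 mm above the deck, opens it by moving along +x against its sloping face: first touch with the finger's front at x = 8 to 18 mm, 0.2 rad near x = 38, 0.7 rad near x = 73; at x = 80 it would meet the hinge rod.
- hinge_rod (a point): Middle of the flap's level hinge rod (6 mm thick, along y) at the back of the hood: stack x = 85 mm, 48 mm above the deck. From it the shut flap slopes down towards -x at 29 degrees.
- flap_lip (a point): Middle of the free lower edge of the flap, moving with it; shut, it lies at stack x = 2 mm, 1 mm above the deck. The flap is a clear plate with a steel rim, 95 mm long, 138 mm wide, 3 mm thick.
- square_tin: The square tin to put away: plain aluminium, 34 mm along its x, 30 mm along y, 12 mm high, about 40 g. Origin at the centre of its underside, z up. Lies flat in the left or the right lane, its x along the lane within 0.1 rad, its centre 45 to 75 mm before the mouth. Pushed on, it tips over the edge and drops in once its centre is a few mm past the edge.
- round_tin: Round aluminium tin, 32 mm diameter, 12 mm high, lying in the other lane. Not to be moved. Origin at the centre of its underside.
- cup: White ceramic cup, 74 mm wide, 75 mm high, on the bench beside the stack. Bystander. Origin at the centre of its underside.
- screwdriver: Red aluminium screwdriver, 160 mm long, lying on the bench beside the stack. Bystander. Origin at the middle of its underside, x along it.
- blower: Grey silicone blower bulb, 58 mm wide, 100 mm high with its nozzle up, on the bench beyond the stack. Bystander. Origin at the centre of its underside.
- case_ring: Brass watch-case ring, 42 mm outside, 10 mm high, flat on the bench beside the stack. Bystander. Origin at the centre of its underside.
- loupe: Chrome loupe on a steel stand with a round 80 mm foot, 143 mm high, on the bench beside the stack. Bystander. Origin at the centre of its foot's underside.
There are look-alikes about, which are no part of the job. What is shaped like the square_tin but turquoise is not meant.

How it is judged:
On the way:
1. a finger holds the flap open while the square tin still lies on the deck (value of joint flap above 0.12 rad and contact force between the fingers and flap above 0.2 N and z of square_tin in the frame of tier_stack above 0.163 m), for 0.1 s.
At the end, for the whole second after the job is handed in: The square tin lies at rest inside the top tier (its origin 95 to 135 mm above the bench, within the tier's walls), the flap is shut (below 0.06 rad), the round tin is within 12 mm and every other bystander within 30 mm of where it stood (z of square_tin in the frame of tier_stack between 0.095 and 0.135 m and x of square_tin in the frame of tier_stack between -0.13 and 0.105 m and y of square_tin in the frame of tier_stack between -0.08 and 0.08 m and value of joint flap below 0.06 rad and linear speed of square_tin below 0.03 m/s and distance of round_tin from where it was at the start of the episode below 0.012 m and distance of each of cup, screwdriver, blower, case_ring, loupe from where it was at the start of the episode below 0.03 m); the robot touches nothing.
It fails at once if the tin, lying on the deck, is pushed against the flap (more than 0.6 N) (contact force between square_tin and flap above 0.6 N and z of square_tin in the frame of tier_stack above 0.165 m and angle between square_tin's own z axis and vertical below 0.15 rad).
It fails at once if the square tin is lifted more than 10 mm off the deck (z of square_tin in the frame of tier_stack above 0.178 m).
It fails at once if the square tin is pinched or pressed with more than 15 N (contact force between the fingers and square_tin above 15 N).
It fails at once if the round tin is displaced by more than 12 mm (distance of round_tin from where it was at the start of the episode above 0.012 m).
It fails at once if a bystander on the bench is displaced by more than 30 mm (distance of any of cup, screwdriver, blower, case_ring, loupe from where it was at the start of the episode above 0.03 m).
It also fails if it takes over 35 s, if anything falls off the work surface, if the arm or the gripper's body presses on something with over 40 N, if the wrist force passes 120 N, or if a joint passes its speed limit or range.

## Working session

There is one attempt and no reset: what is moved stays moved. The work goes in short steps, Python scripts to look and compute and a shell command to move; the robot and the scene stay as the last step left them, time stands still between calls to the robot, and variables do not carry over. Pictures are saved under pics/ and viewed, about 8 in all and at most 12, crops included, and the job is handed in when it is done.

```bash
mkdir -p pics
python3 - <<'E'
from station import ctrl
import cv2,numpy as np
o=ctrl.get_obs();print({k:np.round(v,3) for k,v in o.items()},ctrl.grip_point_offset)
for n in("scene","side"):
    im=ctrl.get_image(n);cv2.imwrite(f"pics/{n}0.png",im[:,:,::-1])
    c=ctrl.calibration(n);print(n,{k:np.round(v,3).tolist() for k,v in c.items()})
    for l in("tier_stack","square_tin","round_tin","flap"):
        for b in ctrl.boxes_of(n,l):print(l,b)
E
```

```text
{'t': np.float64(0.0), 'q': array([-1.252,  0.053,  1.614,  0.   ,  1.476, -0.119]), 'dq': array([-0.   , -0.002,  0.   , -0.   ,  0.001, -0.   ]), 'effort': array([ 2.0000e-03, -3.9368e+01, -3.7018e+01, -0.0000e+00,  7.0000e-03,
        0.0000e+00]), 'tool_pos': array([ 0.265, -0.565,  0.23 ]), 'tool_rot': array([-3.065, -0.682,  0.   ]), 'contact_force': array([ 0.422, -0.014, -0.069]), 'wrist_torque': array([ 0.01 , -0.018, -0.016]), 'opening': np.float64(0.086)} 0.0187
scene {'fx': 409.713, 'fy': 409.713, 'cx': 317.019, 'cy': 201.416, 'R': [[0.741, 0.672, 0.002], [0.462, -0.508, -0.727], [-0.487, 0.539, -0.687]], 't': [-0.41, -0.123, 1.464]}
tier_stack {'rect': [246.5, 180.9, 100.2, 114.0], 'conf': 0.82}
square_tin {'rect': [196.4, 258.0, 15.1, 13.4], 'conf': 0.64}
square_tin {'rect': [260.7, 204.3, 15.7, 9.2], 'conf': 0.57}
square_tin {'rect': [230.6, 227.0, 9.7, 11.8], 'conf': 0.55}
round_tin {'rect': [277.5, 206.6, 60.8, 28.9], 'conf': 0.7}
round_tin {'rect': [292.1, 188.6, 8.9, 7.9], 'conf': 0.65}
flap {'rect': [276.4, 206.6, 62.9, 27.5], 'conf': 0.64}
side {'fx': 374.17, 'fy': 374.17, 'cx': 318.346, 'cy': 205.304, 'R': [[0.987, -0.162, -0.02], [-0.114, -0.602, -0.79], [0.116, 0.782, -0.612]], 't': [-0.54, 0.206, 0.921]}
tier_stack {'rect': [255.3, 191.1, 111.7, 114.4], 'conf': 0.97}
square_tin {'rect': [241.2, 356.8, 15.6, 17.6], 'conf': 0.83}
square_tin {'rect': [277.7, 233.2, 18.7, 11.6], 'conf': 0.57}
square_tin {'rect': [227.7, 301.6, 16.9, 17.1], 'conf': 0.55}
square_tin {'rect': [251.7, 190.4, 114.4, 114.1], 'conf': 0.45}
round_tin {'rect': [281.2, 206.5, 13.0, 8.1], 'conf': 0.64}
flap {'rect': [315.8, 192.3, 44.5, 56.4], 'conf': 0.73}
```

Run:
```python
import cv2,numpy as np
a=cv2.imread("pics/scene0.png")[165:315,170:370];b=cv2.imread("pics/side0.png")[175:325,200:400]
cv2.imwrite("pics/c0.png",np.vstack([cv2.resize(x,None,fx=4,fy=4,interpolation=cv2.INTER_CUBIC)[:600] for x in (a,)]))
cv2.imwrite("pics/c1.png",cv2.resize(b,None,fx=4,fy=4,interpolation=cv2.INTER_CUBIC))
```

```text
(no output)
```

View pics/c0.png

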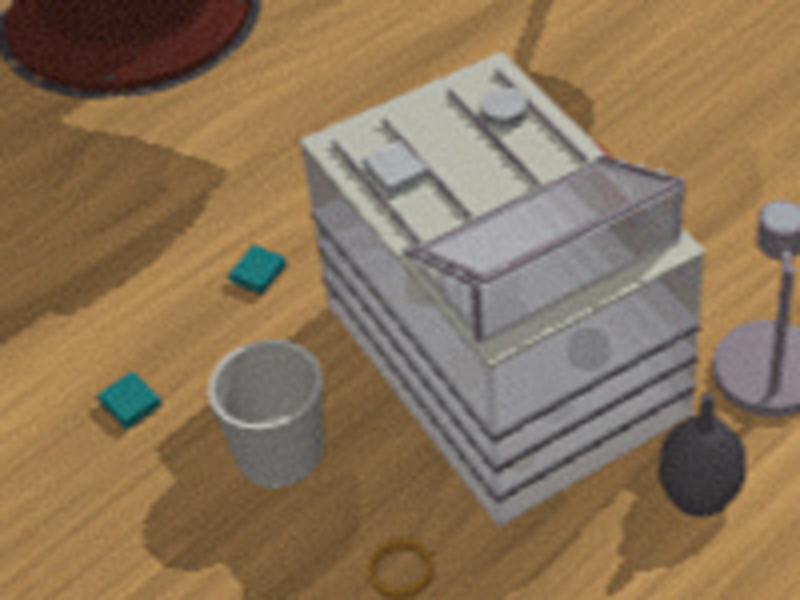

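View pics/c1.png

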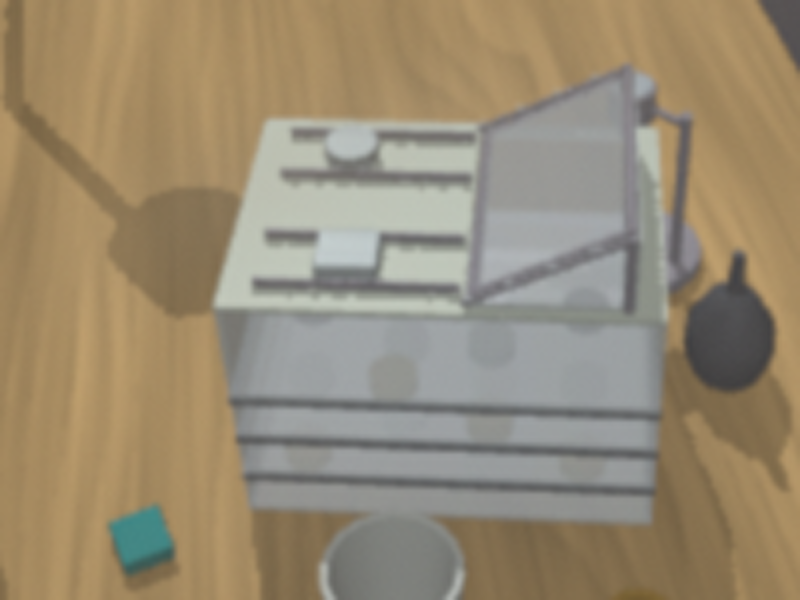

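The square tins are at scene (196,258) and (231,227), both turquoise, and scene (268,207) = side (287,237), plain aluminium in the lane with rails. Only the last one fits. It lies in the right lane (stack -y), with the round tin in the left lane. I'll fit the stack pose next.

```bash
cat > h.py <<'E'
import numpy as np
from scipy.optimize import least_squares
def proj(c,X):
    p=np.asarray(c["R"])@np.asarray(X).T+np.asarray(c["t"])[:,None]
    return np.c_[c["fx"]*p[0]/p[2]+c["cx"],c["fy"]*p[1]/p[2]+c["cy"]]
def back(c,uv,z):
    R=np.asarray(c["R"]);t=np.asarray(c["t"]);C=-R.T@t
    d=R.T@np.array([(uv[0]-c["cx"])/c["fx"],(uv[1]-c["cy"])/c["fy"],1]);return C+d*(z-C[2])/d[2]
def w(p,S):
    S=np.atleast_2d(S).astype(float);c,s=np.cos(p[2]),np.sin(p[2])
    return np.c_[p[0]+c*S[:,0]-s*S[:,1],p[1]+s*S[:,0]+c*S[:,1],S[:,2]]
def inv(p,X):
    c,s=np.cos(p[2]),np.sin(p[2]);d=np.asarray(X)[:2]-p[:2];return np.array([c*d[0]+s*d[1],-s*d[0]+c*d[1]])
E
python3 - <<'E'
from h import *
from station import ctrl
cs,cd=ctrl.calibration("scene"),ctrl.calibration("side")
f=lambda a,o:(np.array(a)+.5)/4-.5+o
A=f([(500,55),(303,143),(490,358),(703,250)],[170,165]);B=f([(268,120),(217,306),(665,318),(657,125)],[200,175])
S=np.array([(-.13,.08,.168),(-.13,-.08,.168),(.105,-.08,.168),(.105,.08,.168)])
r=lambda p:np.r_[(proj(cs,w(p,S))-A).ravel(),(proj(cd,w(p,S))-B).ravel()]
q=least_squares(r,[.55,-.1,0],loss="soft_l1");p=q.x;print(p,r(p).round(1));np.save("p.npy",p)
for c,uv,z in((cs,f((396,163),[170,165]),.18),(cd,f((348,243),[200,175]),.18)):
    X=back(c,uv,z);print(X,inv(p,X))
for c,uv,z in((cs,f((503,102),[170,165]),.18),(cd,f((351,141),[200,175]),.18)):
    X=back(c,uv,z);print("round",inv(p,X))
cw=ctrl.calibration("wrist");o=ctrl.get_obs()
C=-np.array(cw["R"]).T@cw["t"];print("cam",C-o["tool_pos"],np.round(cw["R"],3).tolist(),o["tool_pos"])
from scipy.spatial.transform import Rotation as Ro
R=Ro.from_rotvec(o["tool_rot"]).as_matrix();print(R.round(3))
print("cam in tool",R.T@(C-o["tool_pos"]))
E
```

```text
[ 0.53882845 -0.06239134 -0.22059572] [ 0.5 -1.1 -0.5 -1.   0.2  1.6  0.9 -0.3 -0.6 -0.3 -0.9  0.3  1.1  0.4
  0.1  0.4]
[ 0.46819184 -0.09286261  0.18      ] [-0.06225744 -0.04518893]
[ 0.46749471 -0.08902477  0.18      ] [-0.06377744 -0.04159663]
round [-0.07218649  0.04386426]
round [-0.07297081  0.04522483]
cam [0.06756373 0.03115592 0.14343931] [[0.424, -0.906, -0.0], [-0.867, -0.406, 0.291], [-0.263, -0.123, -0.957]] [ 0.26493632 -0.56601114  0.2312424 ]
[[ 0.906  0.424 -0.   ]
 [ 0.424 -0.906  0.   ]
 [-0.    -0.    -1.   ]]
cam in tool [ 0.07439915  0.00040798 -0.14343983]
```

```bash
python3 -m creep '[[45,0,0,-15,0],[45,389,-339,-15,-0.912],[45,389,-339,-15,-0.912],[45,389,-339,-15,-0.912],[45,389,-339,-15,-0.912],[45,389,-339,-15,-0.912],[45,389,-339,-15,-0.912],[45,389,-339,-15,-0.912],[45,389,-339,-15,-0.912],[45,389,-339,-15,-0.912],[45,389,-339,-15,-0.912],[45,389,-339,-15,-0.912]]'
python3 -m creep '[[45,0,0,0,0]]'; python3 -c "
from station import ctrl;o=ctrl.get_obs();print(o['t'],o['tool_pos'],o['tool_rot'],o['opening'])"
```

```text
t: 1.5
tool_pos: [0.4509, -0.145, 0.2481]
tool_rot: [2.451, 1.961, 0.002]
contact_force: [0.9, -0.3, 0.1]
opening: 0.0704
t: 1.58
tool_pos: [0.4524, -0.1411, 0.2481]
tool_rot: [2.444, 1.973, 0.006]
contact_force: [-0.6, -0.3, -0.6]
opening: 0.0704
1.5833 [ 0.45241371 -0.14108229  0.24805461] [2.44397003 1.97307054 0.00562132] 0.07044775254939034
```

```bash
cat > d.py <<'E'
import sys
from h import *
from station import ctrl
from scipy.spatial.transform import Rotation as Ro
p=np.load("p.npy");o=ctrl.get_obs();R=Ro.from_rotvec(o["tool_rot"]).as_matrix()
ya=np.arctan2(R[1,1],R[0,1]);s=inv(p,o["tool_pos"])
print("t",round(o["t"],2),"stack mm",(s*1e3).round(1),"z above deck",round(o["tool_pos"][2]*1e3-168,1),"turn needed",round(ya-p[2],4),"F",o["contact_force"].round(2),"open",round(o["opening"]*1e3,1))
if len(sys.argv)>2:
    g=w(p,[float(sys.argv[1])/1e3,float(sys.argv[2])/1e3,0])[0]-o["tool_pos"];g[2]=0
    print("shift",(R.T@g*1e3).round(1))
E
python3 d.py -57 -45
```

```text
t 1.58 stack mm [-67.1 -95.7] z above deck 80.1 turn needed 0.0082 F [-0.62 -0.31 -0.64] open 70.4
shift [50.6 10.5  0.2]
```

```bash
python3 -m creep '[[45,25,5,0,0.008],[45,50.6,10.5,0,0.008],[45,50.6,10.5,0,0.008],[45,50.6,10.5,0,0.008]]'
python3 d.py -57 -45
python3 - <<'E'
from h import *
from station import ctrl
import cv2
c=ctrl.calibration("wrist");im=ctrl.get_image("wrist");p=np.load("p.npy")
v=im[:,:,::-1].copy()
S=[(-.13,.08,.168),(-.13,-.08,.168),(0,-.08,.168),(-.002,-.027,.174),(-.002,-.063,.174),(-.112,-.027,.174),(-.112,-.063,.174),(-.002,.027,.174),(-.112,.027,.174)]
for u in proj(c,w(p,S)):cv2.circle(v,tuple(int(a) for a in u),3,(0,0,255),1)
cv2.imwrite("pics/w1.png",v)
for l in("square_tin","round_tin"):
    for b in ctrl.outline_of("wrist",l):
        y,x=np.nonzero(b["mask"]);u=(x.mean(),y.mean());print(l,b["conf"],b["rect"],u,inv(p,back(c,u,.178))*1e3)
E
```

```text
t: 1.92
tool_pos: [0.472, -0.0994, 0.2474]
tool_rot: [2.458, 1.955, 0.0]
contact_force: [-0.1, -0.7, 0.1]
opening: 0.0701
t 1.92 stack mm [-57.1 -50.8] z above deck 79.4 turn needed -0.0062 F [-0.05 -0.74  0.09] open 70.1
shift [ 5.8  0.1 -0. ]
square_tin 0.91 [290.6, 182.4, 42.6, 41.8] (np.float64(312.160508782556), np.float64(201.63961235614778)) [-65.08972747 -43.11504851]
square_tin 0.84 [268.2, 274.3, 21.3, 23.6] (np.float64(277.8484107579462), np.float64(284.91442542787286)) [ -96.97283511 -120.51563932]
square_tin 0.71 [218.6, 195.4, 16.4, 30.6] (np.float64(228.78388278388277), np.float64(208.9010989010989)) [-133.07386325  -48.85429516]
round_tin 0.7 [275.9, 59.7, 45.5, 46.9] (np.float64(297.9807580174927), np.float64(82.52186588921283)) [-73.65095403  46.02243595]
```

View pics/w1.png

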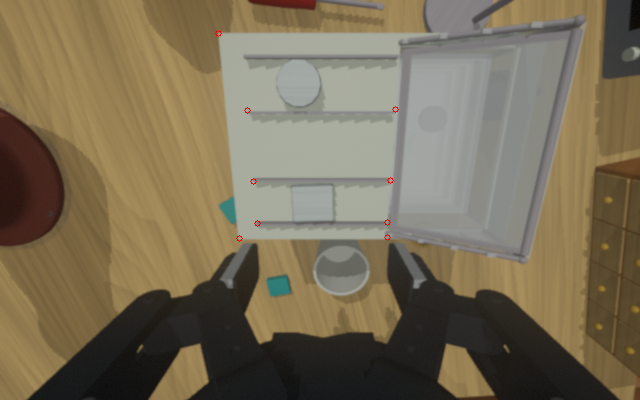

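Wrist view: the stack fit agrees, with the projected corners and rails landing on the image. The plain aluminium square tin is at (312,202) in the right lane, and the round tin is at (298,82) in the left. The turquoise pieces, at (279,286) and (230,208), are on the bench. My plan is to straddle the tin inside its own lane, with the front finger on the flap and the rear finger behind the tin.

```bash
python3 -m creep '[[45,0,0,0,0],[45,0,0,0,0]]' >/dev/null; python3 d.py -58 -44.5
```

```text
t 2.23 stack mm [-57.5 -52.1] z above deck 78.4 turn needed -0.0099 F [ 0.9  -0.01 -0.45] open 70.4
shift [ 7.6 -0.6 -0. ]
```

```bash
python3 -m creep '[[45,4,0,0,-0.01],[45,7.6,-0.5,0,-0.01],[45,7.6,-0.5,25,-0.01],[45,7.6,-0.5,45,-0.01],[45,7.6,-0.5,60,-0.01],[45,7.6,-0.5,60,-0.01],[45,7.6,-0.5,60,-0.01]]' >/dev/null; python3 d.py -58 -44.5
python3 - <<'E'
from h import *
from station import ctrl
import cv2
v=[cv2.resize(ctrl.get_image(n)[a:a+75,b:b+100],None,fx=4,fy=4,interpolation=cv2.INTER_CUBIC) for n,a,b in(("scene",165,240),("side",175,250))]
cv2.imwrite("pics/d1.png",np.hstack(v)[:,:,::-1])
E
```

```text
t 2.82 stack mm [-58.5 -43.3] z above deck 17.6 turn needed 0.0018 F [0.81 0.05 0.15] open 70.6
shift [-1.2  0.5 -0. ]
```

View pics/d1.png

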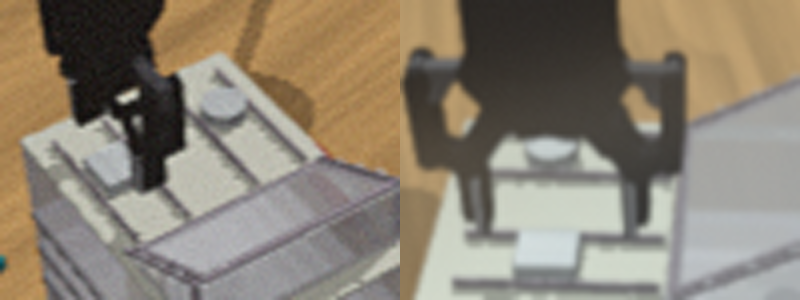

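Straddle confirmed: the tips are in the lane before and behind the tin. In the side view the gripper's knuckles protrude beyond the tips, which could foul the hinge rod. I'll measure the silhouette at opening 55.

```bash
python3 -m creep '[[90,-1,0.5,0,0.002],[90,-1,0.5,0,0.002],[90,-1,0.5,0,0.002],[90,-1,0.5,0,0.002]]' >/dev/null; python3 d.py -58 -44.5
python3 - <<'E'
from h import *
from station import ctrl
import cv2
from scipy.spatial.transform import Rotation as Ro
o=ctrl.get_obs();c=ctrl.calibration("side");im=ctrl.get_image("side")[:,:,::-1]
R=Ro.from_rotvec(o["tool_rot"]).as_matrix()
# rectify onto the vertical plane (tool y, up) through the near (-x) face of the fingers; 4 px/mm
g=np.array([(a,b) for a in(-90,90) for b in(-20,110)],float)
X=o["tool_pos"]+g[:,:1]*1e-3*R[:,1]-g[:,1:]*1e-3*R[:,2]-.011*R[:,0]
H=cv2.getPerspectiveTransform(proj(c,X).astype(np.float32),np.float32([(a*4+360,440-b*4) for a,b in g]))
v=cv2.warpPerspective(im,H,(720,520),flags=cv2.INTER_CUBIC)
for a in range(-80,90,10):cv2.line(v,(a*4+360,0),(a*4+360,520),(0,255,0) if a%50 else (0,0,255),1)
for b in range(-20,110,10):cv2.line(v,(0,440-b*4),(720,440-b*4),(0,255,0) if b%50 else (0,0,255),1)
cv2.imwrite("pics/r1.png",v)
E
```

```text
t 3.25 stack mm [-57.  -44.6] z above deck 18.9 turn needed -0.0005 F [-0.76 -0.02  0.3 ] open 55.4
shift [ 0.1 -1.  -0. ]
```

View pics/r1.png

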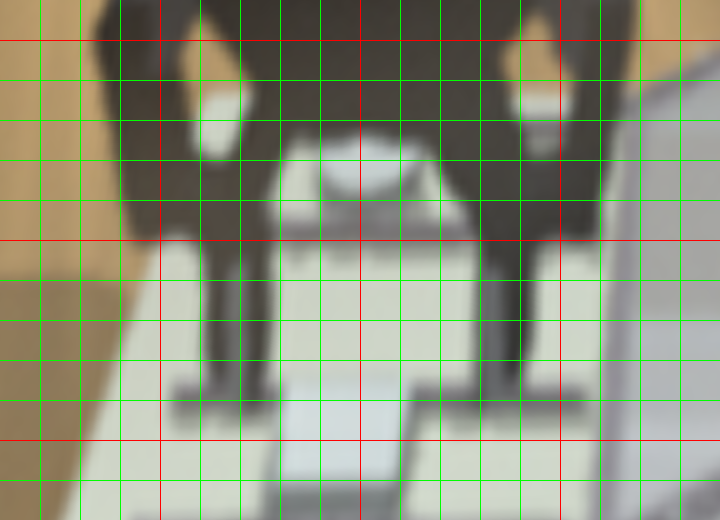

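Opening 55 fits: knuckle corner about 58 mm ahead of the TCP against 42 mm for the finger front, so at the drop the knuckle stays short of the hinge rod (x = 82). Now I'll back off 5 mm and lower.

```bash
python3 -m creep '[[90,0,-5,0,0],[90,0,-5,5,0],[90,0,-5,12,0],[90,0,-5,19,0],[90,0,-5,19,0],[90,0,-5,19,0]]' ; python3 d.py -62 -44.5
```

```text
t: 3.8
tool_pos: [0.4676, -0.092, 0.1661]
tool_rot: [-2.451, -1.962, 0.002]
contact_force: [-0.2, 1.3, 0.4]
opening: 0.0552
t 3.8 stack mm [-63.  -44.5] z above deck -1.9 turn needed -0.0005 F [-0.21  1.34  0.43] open 55.2
shift [-0.  1. -0.]
```

```bash
python3 -m creep '[[90,0,3,-1.5,0],[90,0,7,-1.5,0],[90,0,11,-1.5,0],[90,0,15,-1.5,0],[90,0,19,-1.5,0],[90,0,23,-1.5,0],[90,0,27,-1.5,0],[90,0,31,-1.5,0],[90,0,35,-1.5,0],[90,0,39,-1.5,0],[90,0,43,-1.5,0],[90,0,43,-1.5,0]]' ; python3 d.py 18 -44.5
python3 - <<'E'
from h import *
from station import ctrl
import cv2
p=np.load("p.npy");out=[]
for n,a,b in(("scene",165,245),("side",175,265)):
    out.append(cv2.resize(ctrl.get_image(n)[a:a+75,b:b+100],None,fx=4,fy=4,interpolation=cv2.INTER_CUBIC))
cv2.imwrite("pics/d2.png",np.hstack(out)[:,:,::-1])
E
```

```text
t: 4.8
tool_pos: [0.5108, -0.1018, 0.1688]
tool_rot: [2.453, 1.963, 0.0]
contact_force: [-0.3, 0.2, 1.5]
opening: 0.0551
t 4.8 stack mm [-18.7 -44.6] z above deck 0.8 turn needed -0.0004 F [-0.33  0.2   1.51] open 55.1
shift [ 0.1 36.7  0. ]
```

View pics/d2.png

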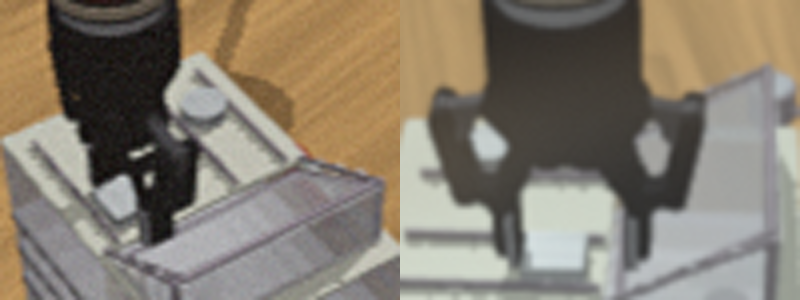

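Both views: the tin is pushed and square in its lane. The front finger is at the flap's face, and there's a gap between the tin and the front finger. I'll carry on.

```bash
python3 -m creep '[[90,0,3,0,0],[90,0,6,0,0],[90,0,9,0,0],[90,0,12,0,0],[90,0,15,0,0],[90,0,18,0,0],[90,0,21,0,0],[90,0,21,0,0],[90,0,21,0,0]]' ; python3 d.py 18 -44.5
python3 - <<'E'
from h import *
from station import ctrl
import cv2
out=[]
for n,a,b in(("scene",165,265),("side",175,275)):
    out.append(cv2.resize(ctrl.get_image(n)[a:a+75,b:b+100],None,fx=4,fy=4,interpolation=cv2.INTER_CUBIC))
cv2.imwrite("pics/d3.png",np.hstack(out)[:,:,::-1])
E
```

```text
t: 5.65
tool_pos: [0.5309, -0.1063, 0.1688]
tool_rot: [2.453, 1.963, 0.0]
contact_force: [-2.3, 0.4, 0.9]
opening: 0.0552
t 5.65 stack mm [  1.9 -44.6] z above deck 0.8 turn needed -0.0004 F [-2.3   0.43  0.88] open 55.2
shift [ 0.1 16.1  0. ]
```

View pics/d3.png

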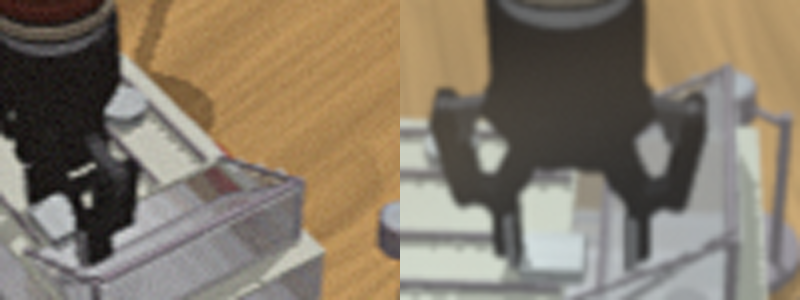

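The flap is held open (2.3 N) with the tin still on the deck. Now the last part.

```bash
python3 -m creep '[[90,0,2,0,0],[90,0,4,0,0],[90,0,6,0,0],[90,0,8,0,0],[90,0,10,0,0],[90,0,12,0,0],[90,0,14,0,0],[90,0,16,0,0],[90,0,17,0,0],[90,0,17,0,0],[90,0,17,0,0]]' ; python3 d.py 18 -44.5
python3 - <<'E'
from h import *
from station import ctrl
import cv2
out=[]
for n,a,b in(("scene",165,265),("side",175,275)):
    out.append(cv2.resize(ctrl.get_image(n)[a:a+100,b:b+100],None,fx=4,fy=4,interpolation=cv2.INTER_CUBIC))
cv2.imwrite("pics/d4.png",np.hstack(out)[:,:,::-1])
E
```

```text
t: 6.67
tool_pos: [0.547, -0.1099, 0.1685]
tool_rot: [-2.452, -1.963, 0.001]
contact_force: [-4.1, 1.3, 0.1]
opening: 0.0554
t 6.67 stack mm [ 18.4 -44.6] z above deck 0.5 turn needed -0.0003 F [-4.11  1.28  0.06] open 55.4
shift [ 0.1 -0.4  0. ]
```

View pics/d4.png

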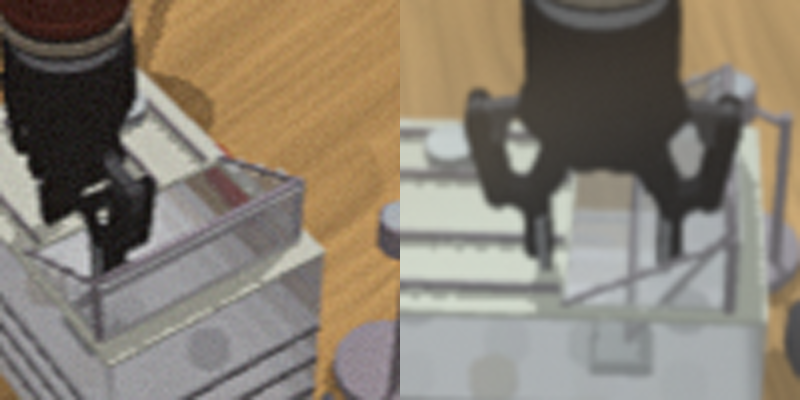

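The tin has dropped in: in the side view it lies below the deck at crop (620,345). Now I'll withdraw back along the lane, then up and away.

```bash
python3 -m creep '[[90,0,-6,0,0],[90,0,-12,0,0],[90,0,-20,0,0],[90,0,-28,0,0],[90,0,-36,0,0],[90,0,-46,0,0],[90,0,-56,0,0],[90,0,-66,0,0],[90,0,-72,0,0],[90,0,-72,-5,0],[90,0,-72,-25,0],[90,0,-72,-60,0]]' ; python3 -m creep '[[90,0,0,-30,0],[90,0,0,-60,0],[90,-30,0,-60,0],[90,-70,0,-60,0],[90,-110,0,-60,0],[90,-150,0,-60,0],[90,-150,0,-60,0],[90,-150,0,-60,0]]'
python3 - <<'E'
from h import *
from station import ctrl
import cv2
p=np.load("p.npy");out=[]
for n,a,b in(("scene",165,220),("side",175,250)):
    im=ctrl.get_image(n);c=ctrl.calibration(n)
    for l,z in(("square_tin",.106),("round_tin",.174)):
        for q in ctrl.boxes_of(n,l):
            r=q["rect"];u=(r[0]+r[2]/2,r[1]+r[3]/2);print(n,l,np.round(r),q["conf"],(inv(p,back(c,u,z))*1e3).round())
    out.append(cv2.resize(im[a:a+150,b:b+133],None,fx=3,fy=3,interpolation=cv2.INTER_CUBIC))
cv2.imwrite("pics/d5.png",np.hstack(out)[:,:,::-1])
print(ctrl.get_obs()["contact_force"])
E
```

```text
t: 7.77
tool_pos: [0.4745, -0.0933, 0.2251]
tool_rot: [-2.447, -1.958, 0.007]
contact_force: [1.2, -0.5, 0.1]
opening: 0.0551
t: 8.43
tool_pos: [0.4437, -0.2423, 0.2889]
tool_rot: [-2.457, -1.958, -0.0]
contact_force: [0.0, 0.7, -0.2]
opening: 0.0551
scene square_tin [197. 261.  12.   8.] 0.62 [ -40. -252.]
scene square_tin [230. 226.  12.  11.] 0.42 [ -97. -134.]
scene round_tin [291. 187.  12.  10.] 0.51 [-69.  46.]
side square_tin [242. 356.  17.  21.] 0.77 [-100. -295.]
side square_tin [228. 305.  15.  15.] 0.54 [-150. -186.]
side round_tin [279. 301.  36.  47.] 0.7 [ -19. -255.]
[-0.96984148 -0.03353762 -1.17938194]
```

View pics/d5.png

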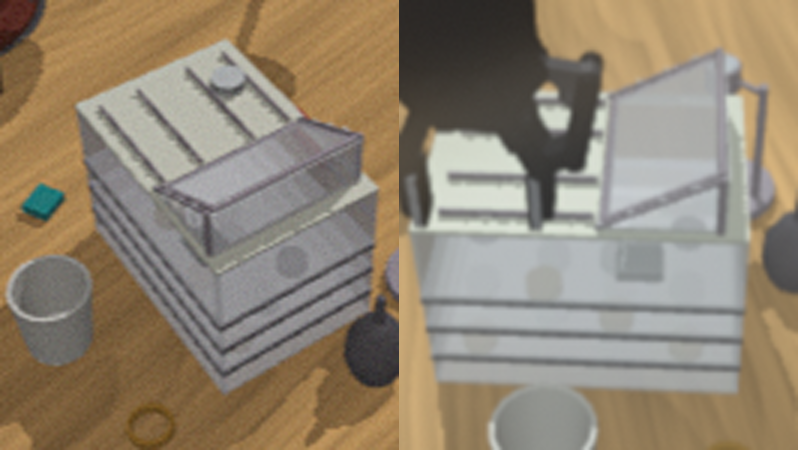

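Run:
```python
from h import *
from station import ctrl
p=np.load("p.npy");c=ctrl.calibration("side")
for z in(.106,.14):print(z,inv(p,back(c,(330,262),z))*1e3)
print(ctrl.get_obs()["t"],ctrl.finish_job())
```

```text
0.106 [ 28.48065591 -44.74634291]
0.14 [ 29.59390405 -77.10418227]
the job is handed in; nothing more can be done
8.7333 None
```

The square tin is in the top tier and the flap has fallen shut; I handed the job in at about 8.7 s.

- **How it was done:** I straddled the plain aluminium tin in the right lane at 55 mm opening. The front finger pushed the flap open, with a force of 2.3 N rising to 4.1 N. The rear finger pushed the tin along until it dropped, and then I drew the hand back and up.
- **Tin:** In the last side view it shows through the clear wall at pixel (330,262). Placed on the tier floor, that is stack x ≈ 28 mm, y ≈ -45 mm, in line with its lane.
- **Flap and round tin:** The flap looks shut in both views. The round tin measured (-69, 46) mm, against (-72, 44) mm at the start, which is within measurement error.
- **Bystanders:** The cup, case ring, blower and loupe look undisturbed by eye. The screwdriver is mostly hidden behind the stack and was not checked closely.
- **Robot:** It was clear of everything at the end. The wrist force reading was about 1.5 N, slightly above the earlier free-air readings.
- **What disagreed:** In the last pictures the networks did not find the tin inside the tier and reported only the turquoise look-alikes. In the side view they also reported a false "round tin" on the cup. So the tin's final position comes from my own reading of the picture.

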